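# Bring the orange vial to the reader

## Task

Turn the vial carousel by pushing on its spoke blades with a fingertip until the vial with the orange cap stands squarely at the reader's arrow and the carousel is still, then press the green start button on the reader right down and let it up again. Do not press the button before the orange vial is in place, do not touch or lift the vials, and leave everything else on the bench where it stands.

Things in the scene. Friction and masses are not known exactly. Their poses are not given: they have to be found in the camera images.
- hub (a point): Point on the carousel's vertical turning axis, 53 mm above the bench. The carousel is a white five-spoked rotor, 260 mm across, turning either way without stops. Its hub is a flat disc 84 mm across, top 53 mm above the bench. Spokes are 72 degrees apart; each has a square white pocket (30 mm outside, centre 72 mm from the axis, rim 52 mm above the bench) with a vial, and outside it a blade.
- blade0 (a point): Middle of one of the five blades (the others follow every 72 degrees about the axis): bare upright aluminium plates in the radial line of each pocket, 10 mm thick, from 88 to 130 mm from the axis and from 34 to 72 mm above the bench; this point is 109 mm out, 53 mm up. Push on a blade's flat side.
- station: Fixed dark grey round plate under the carousel, 272 mm across, 12 mm thick; origin on the bench under the turning axis, +y towards the reader. The reader is a white box with a blue band, 100 mm wide (x), 62 mm deep, top 62 mm above the bench, near face 144 mm from the axis; a yellow arrow on its top points at the axis.
- carousel (a joint): Turn of the carousel since the start, rad, anticlockwise seen from above positive; 0 at the start. It is stiff with friction, about 0.1 N m (about 1 N at a blade), and stays where it is left.
- read_spot (a point): Where the middle of a vial lies when it stands squarely at the reader's arrow: 72 mm from the axis on the line from the axis to the arrow, 50 mm above the bench, over the yellow radial line on the round plate.
- start (a joint): The reader's start button, m pressed down: 0 up, 0.006 fully down. A spring raises it again; fully down takes 5 N.
- start_top (a point): Centre of the top of the start button, a round green push button 30 mm across in a black housing on top of the reader, 185 mm from the axis; it is pressed straight down, 6 mm.
- vial_orange_mid (a point): Middle (half-way up) of the clear vial with the orange cap, 22 mm across and 50 mm tall, 25 g, standing loose in a pocket of the carousel with about 1 mm play; its cap's top is 75 mm above the bench. This is the vial to be read; the spoke blade of its pocket lies in the same direction from the axis.
- vial_white_mid (a point): Middle (half-way up) of the clear vial with the white cap, 22 mm across and 50 mm tall, 25 g, standing loose in a pocket of the carousel with about 1 mm play; its cap's top is 75 mm above the bench. Bystander.
- vial_blue_mid (a point): Middle (half-way up) of the clear vial with the blue cap, 22 mm across and 50 mm tall, 25 g, standing loose in a pocket of the carousel with about 1 mm play; its cap's top is 75 mm above the bench. Bystander.
- vial_black_mid (a point): Middle (half-way up) of the clear vial with the black cap, 22 mm across and 50 mm tall, 25 g, standing loose in a pocket of the carousel with about 1 mm play; its cap's top is 75 mm above the bench. Bystander.
- vial_grey_mid (a point): Middle (half-way up) of the clear vial with the grey cap, 22 mm across and 50 mm tall, 25 g, standing loose in a pocket of the carousel with about 1 mm play; its cap's top is 75 mm above the bench. Bystander.
- powder_jar: White jar with white lid, 90 mm across, 150 mm tall. Bystander, loose; origin under it, on the bench.
- medium_bottle: Amber bottle with blue cap, 72 mm across, 150 mm tall. Bystander, loose; origin under it, on the bench.
- tip_box: Blue box with white lid, 120 x 85 x 63 mm. Bystander, loose; origin under it, on the bench.
- well_plate: Flat white plate with grey wells, 127 x 85 x 12 mm. Bystander, loose; origin under it, on the bench.
- marker: Grey marker pen with black cap lying along its x, about 130 mm long, 12 mm high. Bystander, loose; origin under it, on the bench.
- tube_rack: White lattice tube rack, 70 x 200 x 59 mm, long along its y. Bystander, loose; origin under it, on the bench.

How it is judged:
On the way, in this order (a step that is already met when the one before it is completed fails the run):
1. the orange-capped vial stands still at the reader's arrow (horizontal distance between vial_orange_mid and read_spot below 0.007 m and velocity of joint carousel between -0.05 and 0.05 rad/s), for 0.3 s.
2. the start button is pressed down (value of joint start above 0.0045 m and horizontal distance between vial_orange_mid and read_spot below 0.009 m), for 0.05 s.
At the end, for the whole second after the job is handed in: The middle of the orange-capped vial is within 7 mm (horizontally) of the reading spot, the carousel is at rest, the button is up again, all five vials are seated in their pockets and every bystander is within 15 mm of where it stood (all of step 1 and value of joint start below 0.002 m and z of vial_orange_mid in the frame of hub between -0.0078 and 0.0022 m and z of vial_white_mid in the frame of hub between -0.0078 and 0.0022 m and z of vial_blue_mid in the frame of hub between -0.0078 and 0.0022 m and z of vial_black_mid in the frame of hub between -0.0078 and 0.0022 m and z of vial_grey_mid in the frame of hub between -0.0078 and 0.0022 m and distance of each of powder_jar, medium_bottle, tip_box, well_plate, marker, tube_rack from where it was at the start of the episode below 0.015 m); the robot touches nothing.
It fails at once if the start button is pressed (by half its travel) while the orange vial is more than 9 mm from the reading spot (value of joint start above 0.003 m and horizontal distance between vial_orange_mid and read_spot above 0.009 m).
It fails at once if a vial is lifted out of its seat by more than 8 mm (z of any of vial_orange_mid, vial_white_mid, vial_blue_mid, vial_black_mid, vial_grey_mid in the frame of hub above 0.0052 m).
It fails at once if a vial is touched by the robot (more than 1 N) (contact force between any of vial_orange, vial_white, vial_blue, vial_black, vial_grey and the fingers above 1 N or contact force between any of vial_orange, vial_white, vial_blue, vial_black, vial_grey and the arm above 1 N).
It fails at once if a bystander is moved by more than 15 mm (distance of any of powder_jar, medium_bottle, tip_box, well_plate, marker, tube_rack from where it was at the start of the episode above 0.015 m).
It also fails if it takes over 58 s, if anything falls off the work surface, if the arm or the gripper's body presses on something with over 40 N, if the wrist force passes 120 N, or if a joint passes its speed limit or range.

## Robot

A 7-joint arm with a two-finger parallel gripper is mounted at the origin on the work surface. World frame = base frame: x ahead of the robot, y to its left, z up, the work surface at z = 0. Lengths are in m, angles in rad, forces in N, time in s.
With the tool pointing down it reaches from about 0.4 to 0.85 m from the base axis. Payload 10.4 kg.
Tool frame: the origin (TCP) lies at the very end of the fingers, on their centre line; the grasp point (between the pads) lies arm.grip_depth behind it (arm.grip_depth is the distance from the TCP to the grasp point, in m); z points along the fingers, y is the direction in which the jaws open and shut (so a half turn about z gives the same grasp; the last joint's range is limited). The gripper opens to 85 mm and grips with 20 to 120 N. Pads are 22 mm wide; open, the fingers measure 114 mm over their backs; the gripper's body (76 mm by 85 mm) begins 54 mm behind the grasp point. The pads swing forward as they close: fully open they stand 13 mm farther back than shut.
Start: joints at [-1.357, 0.332, -0.065, 1.46, 0.022, 1.35, -0.088], TCP at [0.147, 0.608, 0.231] pointing down, gripper open.
Joint ranges: [-2.6, 2.6], [-0.5, 2.12], [-1.47, 1.34], [0.16, 2.42], [-1.27, 4.41], [0.06, 2.06], [-2.6, 2.6]. Speed limits (rad/s): [2.22, 2.22, 2.79, 2.79, 3.14, 3.14, 3.14].

## Interface

Orientations are given as [roll, pitch, yaw] about the fixed x, y, z axes, in that order (R = Rz(yaw) Ry(pitch) Rx(roll)).
In Python, from workcell import arm gives the robot as it stands.
- The arm moves only by the tool step_arm, never from a script. Its argument "rows" is a list of rows, each an object with "slide": the shift along the tool's x, y, z in cm, a list of three; "angular": the turn, a rotation vector about the tool's x, y, z in rad, a list of three; "gripper": the finger opening in cm, from 0 to 8.54. In form: [{"slide": [x, y, z], "angular": [rx, ry, rz], "gripper": gripper}, ...]. A call has 1 to 12 rows; each row is the pose to reach, as a shift and turn from the pose commanded when the call began, along the tool's axes at that moment; what a row does not reach only later rows make up. A row lasts 1/10 s, in which the tool goes at most 50 mm and 8.59 degrees, less where a joint would pass 70% of its speed; a pose out of reach is approached as far as the arm can. A call with a gripper value outside its range is refused whole. The fingers move at their own pace and stop on an object; "grip_force" is the grip in N (left out, the last holds). Time passes only in rows, so rows that repeat a pose let the fingers close. It gives the time, the measured TCP pose, the force and the opening at its end, in the units of the state.
- arm.sense(): the state, without advancing time (a new reading comes with each control period).
- arm.grab_frame(name): name is "side" or "top"; returns a dict with "pixels" (384x512x3 uint8, blue, green, red), "depth" (384x512 float32, m along the optical axis (not along the pixel's ray), 0 where there is no reading), "mtx" (3x3 intrinsics, pixels), "k1" (the pictures are not rectified: a ray, as slopes to the right and down, at radius r is drawn at 1 + k1 r^2 times it, then the intrinsics apply), "pose" (4x4, takes a point from camera to world coordinates). Camera axes: x right, y down, z forward; pixel columns grow to the right and rows downward; lengths in m; the calibration is good to about 2 mm. A picture is of the moment at which its call begins.
- arm.job_done(): hands the job in, once; it reports no verdict.
The state is a dict: "t": time; "joints": joint angles; "dq": joint speeds; "tau": joint torques, N m; "position": TCP position; "eef_rot": TCP orientation; "wrist_force": force on the tool from outside, world axes, zero at the start; "ft_torque": the same for the moment, N m; "grip_width": finger opening in m.
Only numpy, scipy, OpenCV 4.12 (cv2) and the standard library are available. Lean on these libraries where they do the work, as an engineer would, in place of code of your own. Each camera call takes 0.05 s, during which the arm holds its last target.

## Working session

There is one attempt and no reset: what is moved stays moved. The work goes in short steps, Python scripts to look and compute and a tool call to move; the robot and the scene stay as the last step left them, time stands still between calls to the robot, and variables do not carry over. Pictures are saved under pics/ and viewed, and the job is handed in when it is done.

Besides the shell and the picture viewer there is one more tool, called after "Request:" in YAML: its name, and indented under it one key for each argument. step_arm: Moves the arm, as the interface text tells. Its arguments: {"type":"object","properties":{"rows":{"type":"array"},"grip_force":{"type":"number"}},"required":["rows"]}

```bash
mkdir -p pics; ls
python3 - <<'E'
from workcell import arm
import cv2
print(arm.sense(), arm.grip_depth)
for n in ("top","side"):
    f=arm.grab_frame(n)
    cv2.imwrite(f"pics/{n}0.png",f["pixels"]); 
    import pickle; pickle.dump(f,open(f"{n}0.pkl","wb"))
    print(n,f["mtx"],f["k1"],f["pose"])
E
```

```text
pics
{'t': 0.0, 'joints': array([-1.35658787,  0.3328749 , -0.06470314,  1.46093264,  0.02160076,
        1.34987095, -0.08850708]), 'dq': array([-0.00084788, -0.0005824 , -0.00018767,  0.00105542, -0.0017358 ,
        0.00140468, -0.00135236]), 'tau': array([-1.21642021e-03, -6.25452089e+01,  4.81491478e-02, -3.91605091e+01,
        1.61021564e-02,  1.00887939e-02,  1.98259005e-05]), 'position': array([0.14654352, 0.60720448, 0.23051818]), 'eef_rot': array([-3.14020377e+00,  6.27718005e-05,  2.90480110e+00]), 'wrist_force': array([-0.08593163,  0.18616391,  0.72286543]), 'ft_torque': array([-0.0142352 , -0.02512653, -0.01795938]), 'grip_width': 0.08543042776781441} 0.0187
top [[442.41432121   0.         256.41322998]
 [  0.         442.41432121 191.10737549]
 [  0.           0.           1.        ]] -0.1546566606479387 [[ 0.02234255 -0.98400894  0.17671224  0.2595409 ]
 [-0.99971732 -0.02342731 -0.00405432 -0.01792429]
 [ 0.00812938 -0.17657171 -0.98425421  1.78526095]
 [ 0.          0.          0.          1.        ]]
side [[492.92823006   0.         249.75667929]
 [  0.         492.92823006 189.75840671]
 [  0.           0.           1.        ]] -0.16487603556717836 [[ 0.88871557 -0.34569     0.30113627  0.07654226]
 [-0.45827787 -0.65138909  0.60470956 -0.97084941]
 [-0.01288517 -0.67541889 -0.7373217   1.22152069]
 [ 0.          0.          0.          1.        ]]
```

View pics/top0.png

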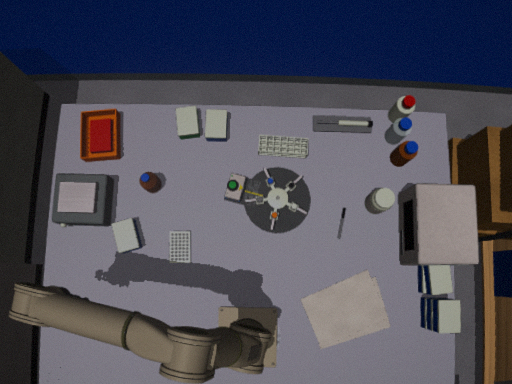

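View pics/side0.png

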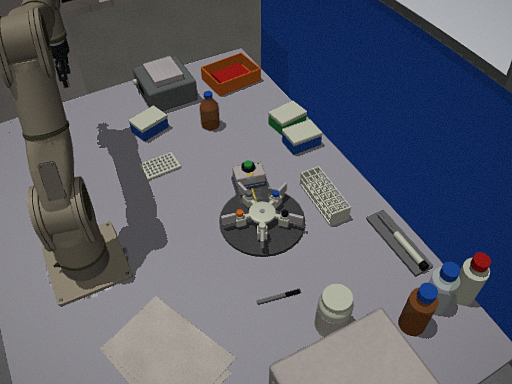

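```bash
cat > h.py <<'E'
import numpy as np, cv2, pickle
def brighten(im,g=0.55): return (255*(im/255.)**g).astype(np.uint8)
def crop(f,u0,u1,v0,v1,s,name):
    c=cv2.resize(brighten(f["pixels"][v0:v1,u0:u1]),None,fx=s,fy=s,interpolation=cv2.INTER_CUBIC)
    for u in range((u0+9)//10*10,u1,10): cv2.line(c,(int((u-u0+.5)*s),0),(int((u-u0+.5)*s),6 if u%50 else 14),(0,0,255),1)
    for v in range((v0+9)//10*10,v1,10): cv2.line(c,(0,int((v-v0+.5)*s)),(6 if v%50 else 14,int((v-v0+.5)*s)),(0,0,255),1)
    cv2.imwrite(name,c)
def dist(f): return np.array([f["k1"],0,0,0,0],float)
def undist(f,uv):
    # radial model r_d = r(1+k1 r^2): matches opencv
    return cv2.undistortPoints(np.array(uv,float).reshape(-1,1,2),f["mtx"],dist(f)).reshape(-1,2)
def onplane(f,uv,z):
    n=undist(f,uv); P=f["pose"]; d=np.c_[n,np.ones(len(n))]@P[:3,:3].T; o=P[:3,3]
    return o+d*((z-o[2])/d[:,2])[:,None]
def proj(f,X):
    X=np.atleast_2d(X).astype(float);T=np.linalg.inv(f["pose"])
    c=X@T[:3,:3].T+T[:3,3]
    return cv2.projectPoints(c,np.zeros(3),np.zeros(3),f["mtx"],dist(f))[0].reshape(-1,2)
def tri(f,uf,g,ug):
    A=[];b=[]
    M=np.zeros((3,3));v=np.zeros(3)
    for F,u in((f,uf),(g,ug)):
        n=undist(F,[u])[0];d=F["pose"][:3,:3]@np.r_[n,1];d/=np.linalg.norm(d);Q=np.eye(3)-np.outer(d,d)
        M+=Q;v+=Q@F["pose"][:3,3]
    return np.linalg.solve(M,v)
E
python3 - <<'E'
from h import *
f=pickle.load(open("top0.pkl","rb"));g=pickle.load(open("side0.pkl","rb"))
crop(f,215,320,155,240,7,"pics/tc.png");crop(g,210,320,150,260,5.4,"pics/sc.png")
E
```

```text
(no output)
```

View pics/tc.png

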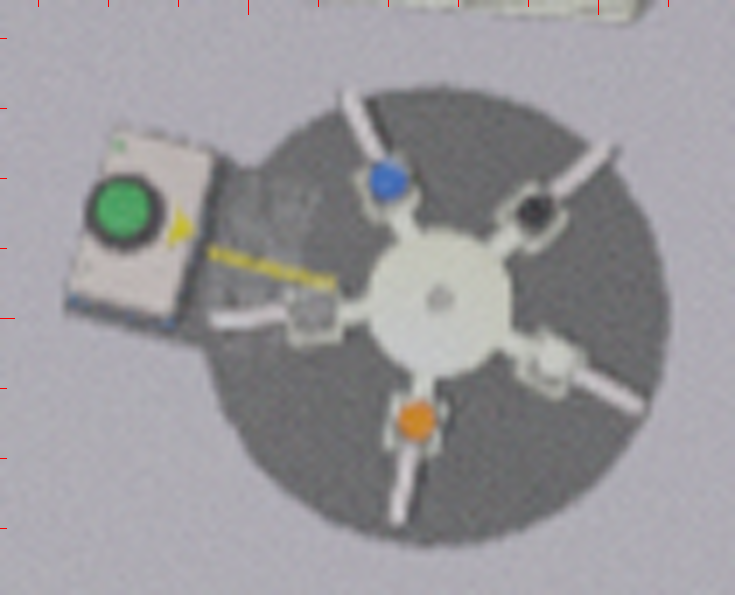

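View pics/sc.png

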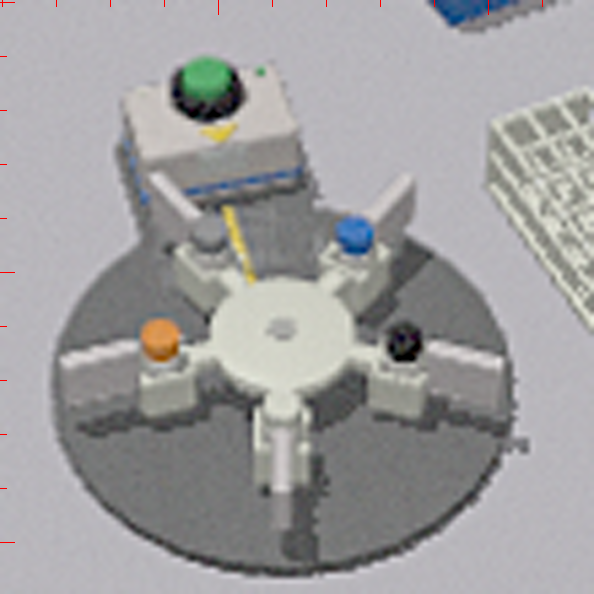

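Run:
```python
from h import *
f=pickle.load(open("top0.pkl","rb"));g=pickle.load(open("side0.pkl","rb"))
np.set_printoptions(precision=4,suppress=True)
T=lambda x,y:(215+(x+.5)/7-.5,155+(y+.5)/7-.5)
S=lambda x,y:(210+(x+.5)/5.4-.5,150+(y+.5)/5.4-.5)
P=dict(hub=((440,298),(283,328)),orange=((416,420),(160,334)),blue=((388,181),(355,230)),black=((537,210),(404,338)),button=((123,209),(208,75)),grey=((315,310),(211,230)),white=((553,357),(283,398)))
R={}
for k,(a,b) in P.items():
    R[k]=tri(f,T(*a),g,S(*b)); z={'hub':.053,'button':.085}.get(k,.075)
    print(k,R[k],onplane(f,[T(*a)],z)[0],onplane(g,[S(*b)],z)[0])
h=R['hub']
for k in R: d=R[k]-h;print(k,np.hypot(*d[:2]),np.degrees(np.arctan2(d[1],d[0])))
# yellow line on plate z=.012
a=onplane(f,[T(210,252),T(335,284)],.012);print(a)
d=a-h;print(np.degrees(np.arctan2(d[:,1],d[:,0])),np.hypot(d[:,0],d[:,1]))
d=onplane(f,[T(180,228)],.062)-h;print(np.degrees(np.arctan2(d[:,1],d[:,0])),np.hypot(d[:,0],d[:,1]))
print("depth", [ (k,f["depth"][int(round(T(*P[k][0])[1])),int(round(T(*P[k][0])[0]))]) for k in P])
```

```text
hub [ 0.5473 -0.1088  0.0552] [ 0.5482 -0.109   0.053 ] [ 0.5477 -0.1071  0.053 ]
orange [ 0.4753 -0.0955  0.0758] [ 0.4754 -0.0955  0.075 ] [ 0.4757 -0.0949  0.075 ]
blue [ 0.6107 -0.0776  0.0754] [ 0.6107 -0.0776  0.075 ] [ 0.611  -0.0774  0.075 ]
black [ 0.5956 -0.1618  0.0752] [ 0.5961 -0.1619  0.075 ] [ 0.5953 -0.1616  0.075 ]
button [0.5903 0.0706 0.0822] [0.5891 0.0707 0.085 ] [0.5897 0.068  0.085 ]
grey [ 0.5365 -0.0382  0.0751] [ 0.5361 -0.038   0.075 ] [ 0.537  -0.0381  0.075 ]
white [ 0.5124 -0.1713  0.0803] [ 0.5126 -0.1716  0.075 ] [ 0.515  -0.1677  0.075 ]
hub 0.0 0.0
orange 0.07319120311924796 169.53957722459285
blue 0.07062682838560365 26.159086847233546
black 0.07170892592384966 -47.638041311961175
button 0.1844905511129615 76.53445208816471
grey 0.07144740073106333 98.69822057301778
white 0.07161452164338285 -119.1991109734847
[[ 0.579   0.023   0.012 ]
 [ 0.5618 -0.0501  0.012 ]]
[76.4931 76.1217] [0.1356 0.0605]
[76.3099] [0.1523]
depth [('hub', np.float32(1.7538489)), ('orange', np.float32(1.7168268)), ('blue', np.float32(1.7467113)), ('black', np.float32(1.7440306)), ('button', np.float32(1.7244984)), ('grey', np.float32(1.7305291)), ('white', np.float32(1.7329122))]
```

```bash
cat >> h.py <<'E'
from scipy.spatial.transform import Rotation as R_
def rel(targets,s):
    """targets: (x,y,z,yaw) world, tool down -> slide cm, angular"""
    R0=R_.from_euler('xyz',s["eef_rot"]);p0=s["position"]
    for x,y,z,yaw in targets:
        sl=R0.inv().apply(np.array([x,y,z])-p0)*100
        rv=(R0.inv()*R_.from_euler('xyz',[np.pi,0,yaw])).as_rotvec()
        print(np.round(sl,2).tolist(),np.round(rv,3).tolist())
E
python3 - <<'E'
from h import *
from workcell import arm
s=arm.sense()
f=pickle.load(open("top0.pkl","rb"))
print(onplane(f,[(383,197),(150,180),(342,222),(283,146)],.15))
rel([(.386,.46,.25,2.8),(.56,.205,.25,2.7),(.58,0,.22,2.65),(.519,-.227,.20,2.64)],s)
E
```

```text
[[ 0.54182584 -0.50668826  0.15      ]
 [ 0.58638006  0.38055994  0.15      ]
 [ 0.443421   -0.34723517  0.15      ]
 [ 0.73130106 -0.12268769  0.15      ]]
[-26.73, -8.7, -1.93] [-0.001, 0.0, 0.105]
[-49.63, -29.4, -1.9] [-0.001, 0.0, 0.205]
[-56.38, -48.86, 1.12] [-0.001, 0.0, 0.255]
[-55.78, -72.35, 3.15] [-0.001, 0.0, 0.265]
```

Request:
step_arm:
  rows:
    - {"slide": [-5,-2,-1],"angular": [0,0,0.02],"gripper": 0}
    - {"slide": [-10,-3.5,-2],"angular": [0,0,0.04],"gripper": 0}
    - {"slide": [-15,-5,-2],"angular": [0,0,0.06],"gripper": 0}
    - {"slide": [-19,-6,-2],"angular": [0,0,0.08],"gripper": 0}
    - {"slide": [-23,-7.5,-2],"angular": [0,0,0.1],"gripper": 0}
    - {"slide": [-27,-9,-2],"angular": [0,0,0.12],"gripper": 0}
    - {"slide": [-31,-12,-2],"angular": [0,0,0.14],"gripper": 0}
    - {"slide": [-35,-15,-2],"angular": [0,0,0.16],"gripper": 0}
    - {"slide": [-38.5,-18.5,-2],"angular": [0,0,0.18],"gripper": 0}
    - {"slide": [-42,-22,-2],"angular": [0,0,0.2],"gripper": 0}
    - {"slide": [-45.5,-25.5,-2],"angular": [0,0,0.2],"gripper": 0}
    - {"slide": [-49,-29,-2],"angular": [0,0,0.2],"gripper": 0}

```text
t: 1.3
position: [0.5555, 0.2088, 0.2511]
eef_rot: [-3.141, -0.0, 2.705]
wrist_force: [0.5, 1.3, 0.8]
grip_width: 0.0002
```

Run:
```python
from h import *
from workcell import arm
s=arm.sense();print(s['joints'])
rel([(.58,0,.22,2.65),(.519,-.227,.20,2.64)],s)
```

```text
[-0.67911782  0.25221598  0.29389791  1.53524926 -0.0740249   1.36542202
  0.75520625]
[-11.06, -17.88, 3.11] [-0.0, -0.0, 0.055]
[-15.13, -41.03, 5.11] [-0.0, -0.0, 0.065]
```

Request:
step_arm:
  rows:
    - {"slide": [-2.5,-4,0.5],"angular": [0,0,0.02],"gripper": 0}
    - {"slide": [-5,-8,1],"angular": [0,0,0.03],"gripper": 0}
    - {"slide": [-7.5,-12,2],"angular": [0,0,0.04],"gripper": 0}
    - {"slide": [-9.5,-16,3],"angular": [0,0,0.05],"gripper": 0}
    - {"slide": [-11,-20,3],"angular": [0,0,0.06],"gripper": 0}
    - {"slide": [-12,-24,4],"angular": [0,0,0.065],"gripper": 0}
    - {"slide": [-13,-28,4],"angular": [0,0,0.065],"gripper": 0}
    - {"slide": [-13.8,-32,5],"angular": [0,0,0.065],"gripper": 0}
    - {"slide": [-14.5,-36,5],"angular": [0,0,0.065],"gripper": 0}
    - {"slide": [-15,-39,5],"angular": [0,0,0.065],"gripper": 0}
    - {"slide": [-15.1,-41,5],"angular": [0,0,0.065],"gripper": 0}
    - {"slide": [-15.1,-41,5],"angular": [0,0,0.065],"gripper": 0}

```text
t: 2.5
position: [0.5165, -0.2281, 0.2011]
eef_rot: [-3.14, -0.0, 2.635]
wrist_force: [0.4, 0.4, -0.1]
grip_width: -0.0001
```

Run:
```python
from h import *
from workcell import arm
g=arm.grab_frame("side");crop(g,170,340,110,260,4.4,"pics/s1.png")
g=arm.grab_frame("top");crop(g,200,330,120,240,5,"pics/t1.png")
s=arm.sense();print(s['joints'],s['position'],s['eef_rot'])
rel([(.519,-.227,.045,2.64)],s)
```

```text
[-0.15332797  0.23338256  0.56176559  1.69315712 -0.13041346  1.25294784
  1.50571403] [ 0.5182442  -0.22434391  0.20103402] [ 3.14130767e+00 -5.32404119e-04  2.63935967e+00]
[-0.2, -0.2, 15.6] [0.0, -0.001, -0.001]
```

View pics/s1.png

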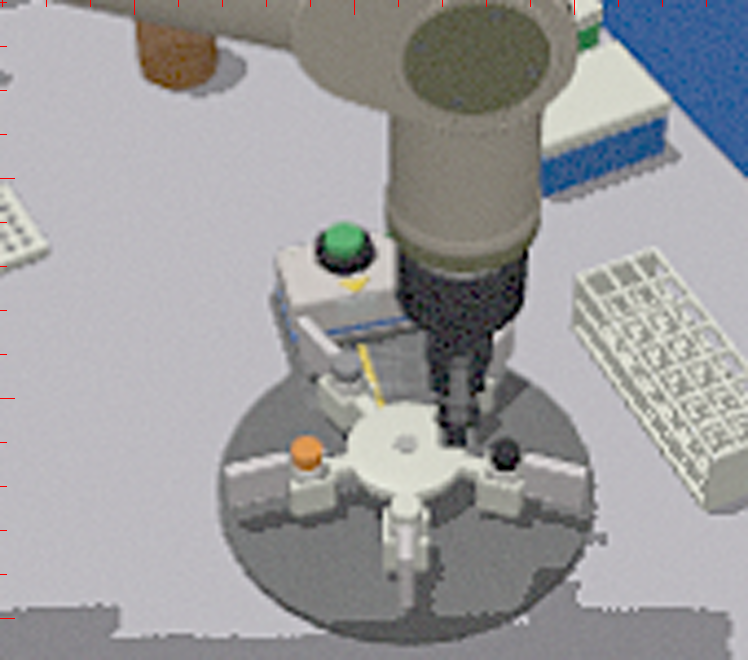

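View pics/t1.png

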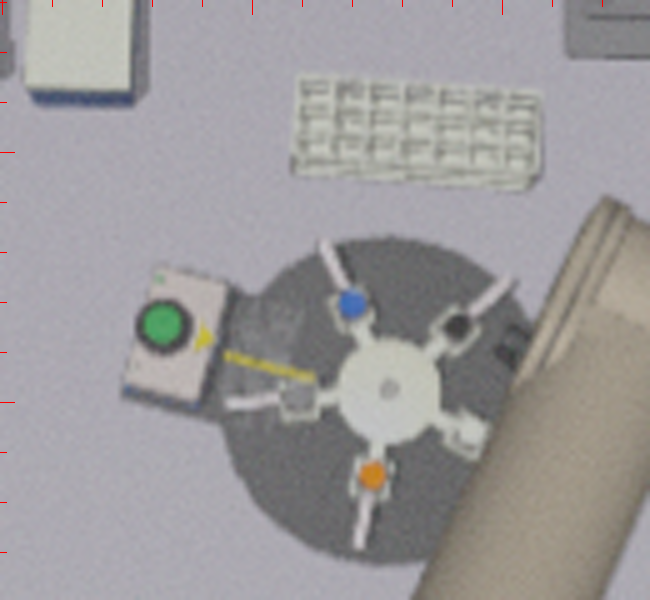

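Run:
```python
from h import *
f=pickle.load(open("side0.pkl","rb"));p=proj(f,[[.5182,-.2243,.201],[.519,-.227,.045]]);print(p,(p-[170,110])*4.4)
```

```text
[[273.16691475 208.29632684]
 [272.63870036 243.04172725]] [[453.93442492 432.50383808]
 [451.61028158 585.38359991]]
```

Request:
step_arm:
  rows:
    - {"slide": [0,0,4],"angular": [0,0,0],"gripper": 0}
    - {"slide": [0,0,8],"angular": [0,0,0],"gripper": 0}
    - {"slide": [-0.2,-0.2,11],"angular": [0,0,0],"gripper": 0}
    - {"slide": [-0.2,-0.2,13],"angular": [0,0,0],"gripper": 0}
    - {"slide": [-0.2,-0.2,14.5],"angular": [0,0,0],"gripper": 0}
    - {"slide": [-0.2,-0.2,15.6],"angular": [0,0,0],"gripper": 0}
    - {"slide": [-0.2,-0.2,15.6],"angular": [0,0,0],"gripper": 0}

```text
t: 3.3
position: [0.5188, -0.2265, 0.0442]
eef_rot: [-3.141, -0.002, 2.641]
wrist_force: [0.0, -0.6, 0.3]
grip_width: -0.0
```

Run:
```python
from h import *
from workcell import arm
g=arm.grab_frame("side");crop(g,200,320,150,260,5,"pics/s2.png")
s=arm.sense();print(s['joints'],s['position'],s['eef_rot'],s['wrist_force'])
```

```text
[-0.09490771  0.41812348  0.51436713  1.83576194 -0.2479641   0.95179935
  1.59730155] [ 0.51928782 -0.22693402  0.04528387] [ 3.14150259e+00 -3.24878167e-04  2.64038848e+00] [-0.29584867  0.08943454  0.73764297]
```

View pics/s2.png

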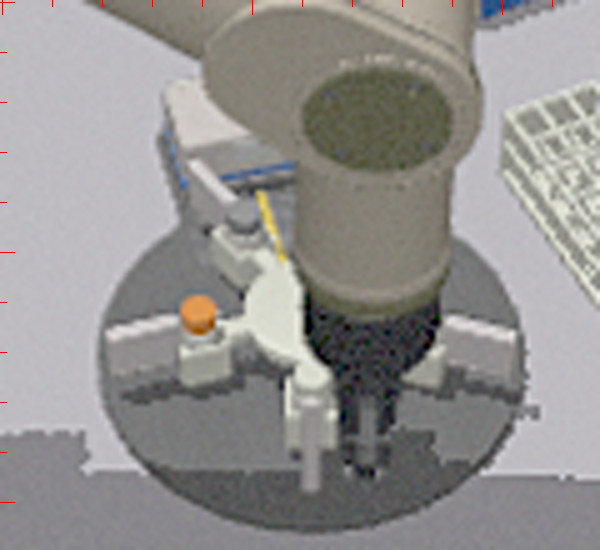

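```bash
cat >> h.py <<'E'
HUB=np.array([.548,-.1085])
def tgt(thb,z=.045,r=.118,off=.016):
    t=np.radians(thb);p=HUB+r*np.array([np.cos(t),np.sin(t)])+off*np.array([-np.sin(t),np.cos(t)])
    return (p[0],p[1],z,t-np.pi/2)
E
python3 - <<'E'
from h import *
from workcell import arm
s=arm.sense()
rel([tgt(t) for t in (247,244,241,238,234,230,226,222,218,214,210,206)],s)
E
```

```text
[0.4, 0.18, 0.03] [0.0, -0.0, -0.1]
[1.01, 0.06, 0.03] [0.0, -0.0, -0.047]
[1.63, -0.04, 0.03] [0.0, -0.0, 0.005]
[2.25, -0.11, 0.03] [0.0, -0.0, 0.057]
[3.08, -0.14, 0.03] [0.0, -0.0, 0.127]
[3.91, -0.12, 0.03] [0.0, -0.0, 0.197]
[4.74, -0.04, 0.03] [0.0, -0.0, 0.267]
[5.56, 0.1, 0.03] [0.0, -0.0, 0.337]
[6.37, 0.29, 0.03] [0.0, -0.0, 0.406]
[7.16, 0.55, 0.03] [0.0, -0.0, 0.476]
[7.93, 0.85, 0.03] [-0.0, -0.0, 0.546]
[8.68, 1.21, 0.03] [-0.0, -0.0, 0.616]
```

Request:
step_arm:
  rows:
    - {"slide": [0.5,0.1,0],"angular": [0,0,-0.04],"gripper": 0}
    - {"slide": [1.0,0.05,0],"angular": [0,0,-0.02],"gripper": 0}
    - {"slide": [1.6,-0.05,0],"angular": [0,0,0.005],"gripper": 0}
    - {"slide": [2.25,-0.1,0],"angular": [0,0,0.06],"gripper": 0}
    - {"slide": [3.1,-0.15,0],"angular": [0,0,0.13],"gripper": 0}
    - {"slide": [3.9,-0.1,0],"angular": [0,0,0.2],"gripper": 0}
    - {"slide": [4.75,-0.05,0],"angular": [0,0,0.27],"gripper": 0}
    - {"slide": [5.55,0.1,0],"angular": [0,0,0.34],"gripper": 0}
    - {"slide": [6.35,0.3,0],"angular": [0,0,0.41],"gripper": 0}
    - {"slide": [7.15,0.55,0],"angular": [0,0,0.48],"gripper": 0}
    - {"slide": [7.95,0.85,0],"angular": [0,0,0.55],"gripper": 0}
    - {"slide": [8.7,1.2,0],"angular": [0,0,0.62],"gripper": 0}

```text
t: 4.55
position: [0.4484, -0.175, 0.0458]
eef_rot: [3.14, 0.0, 2.014]
wrist_force: [1.0, -0.8, 0.6]
grip_width: 0.0001
```

Run:
```python
from h import *
from workcell import arm
g=arm.grab_frame("side");crop(g,200,320,150,260,5,"pics/s3.png")
g=arm.grab_frame("top");crop(g,215,320,155,240,5,"pics/t3.png")
s=arm.sense();print(s['joints'],s['position'],s['eef_rot'],s['wrist_force'])
rel([tgt(t) for t in (206,202,198,194,190,186,182,178,174,170,166,162,158)],s)
```

```text
[-0.31037729  0.24909804  0.65124676  2.05941108 -0.19470468  0.89173061
  0.89571396] [ 0.44822301 -0.17417447  0.04559449] [ 3.14068534e+00 -6.90135151e-04  2.01748750e+00] [ 0.00667528  0.35808655 -0.52484922]
[-0.07, 0.05, 0.06] [0.001, -0.001, -0.007]
[0.76, -0.04, 0.06] [0.001, -0.001, 0.063]
[1.59, -0.07, 0.06] [0.001, -0.001, 0.133]
[2.42, -0.05, 0.06] [0.001, -0.001, 0.202]
[3.24, 0.04, 0.06] [0.001, -0.001, 0.272]
[4.06, 0.18, 0.06] [0.001, -0.001, 0.342]
[4.87, 0.38, 0.06] [0.001, -0.001, 0.412]
[5.66, 0.64, 0.06] [0.001, -0.001, 0.482]
[6.43, 0.95, 0.06] [0.001, -0.001, 0.551]
[7.18, 1.31, 0.07] [0.001, -0.001, 0.621]
[7.9, 1.72, 0.07] [0.001, -0.001, 0.691]
[8.59, 2.19, 0.07] [0.001, -0.001, 0.761]
[9.25, 2.7, 0.07] [0.001, -0.001, 0.831]
```

View pics/s3.png

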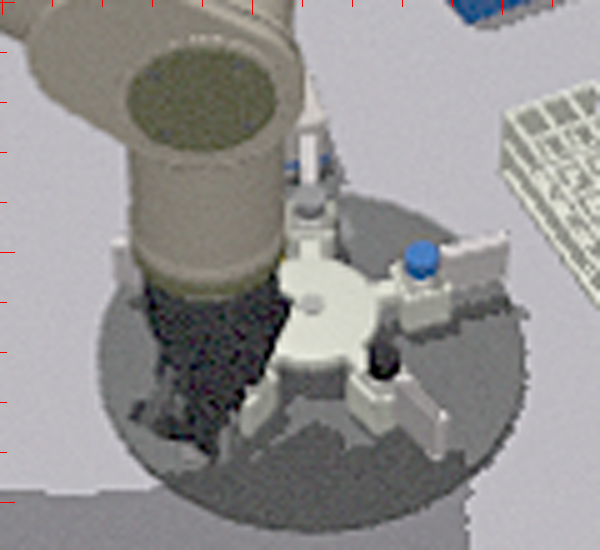

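View pics/t3.png

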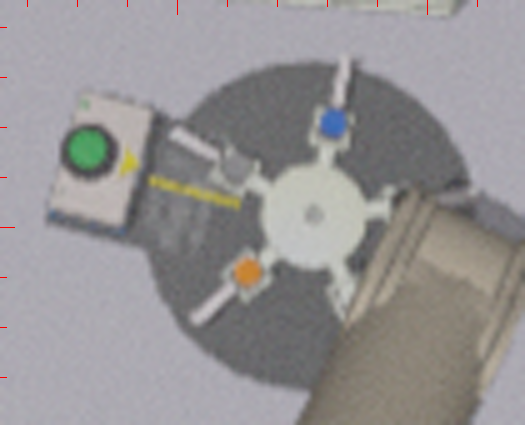

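Request:
step_arm:
  rows:
    - {"slide": [0.75,-0.05,0],"angular": [0,0,0.06],"gripper": 0}
    - {"slide": [1.6,-0.05,0],"angular": [0,0,0.13],"gripper": 0}
    - {"slide": [2.4,-0.05,0],"angular": [0,0,0.2],"gripper": 0}
    - {"slide": [3.25,0.05,0],"angular": [0,0,0.27],"gripper": 0}
    - {"slide": [4.05,0.2,0],"angular": [0,0,0.34],"gripper": 0}
    - {"slide": [4.85,0.4,0],"angular": [0,0,0.41],"gripper": 0}
    - {"slide": [5.65,0.65,0],"angular": [0,0,0.48],"gripper": 0}
    - {"slide": [6.45,0.95,0],"angular": [0,0,0.55],"gripper": 0}
    - {"slide": [7.2,1.3,0],"angular": [0,0,0.62],"gripper": 0}
    - {"slide": [7.7,1.6,0],"angular": [0,0,0.67],"gripper": 0}
    - {"slide": [8.25,1.95,0],"angular": [0,0,0.725],"gripper": 0}
    - {"slide": [8.6,2.2,0],"angular": [0,0,0.76],"gripper": 0}

```text
t: 5.85
position: [0.4312, -0.0879, 0.0455]
eef_rot: [3.141, -0.0, 1.259]
wrist_force: [-0.5, -1.3, -0.3]
grip_width: -0.0
```

Run:
```python
from h import *
from workcell import arm
g=arm.grab_frame("side");crop(g,200,320,150,260,5,"pics/s4.png")
g=arm.grab_frame("top");crop(g,215,320,155,240,7,"pics/t4.png");pickle.dump(g,open("top4.pkl","wb"))
s=arm.sense();print(s['joints'],s['position'],s['eef_rot'],s['wrist_force'])
rel([tgt(t) for t in (162,160,158,156,154,152,151,150,149.5,149,148.5)],s)
```

```text
[-0.57501176  0.15161075  0.71936422  2.1596805  -0.13107326  0.87123864
 -0.08692968] [ 0.43138608 -0.0876921   0.04552994] [ 3.14119031e+00 -5.65162706e-04  1.26059859e+00] [ 0.32344106  0.85723253 -0.03729844]
[0.02, -0.07, 0.05] [0.0, -0.001, 0.004]
[0.44, -0.11, 0.05] [0.0, -0.001, 0.039]
[0.85, -0.15, 0.05] [0.0, -0.001, 0.074]
[1.27, -0.16, 0.05] [0.0, -0.001, 0.109]
[1.68, -0.17, 0.05] [0.0, -0.001, 0.144]
[2.1, -0.16, 0.05] [0.0, -0.001, 0.178]
[2.31, -0.15, 0.05] [0.0, -0.001, 0.196]
[2.51, -0.13, 0.05] [0.0, -0.001, 0.213]
[2.62, -0.12, 0.05] [0.0, -0.001, 0.222]
[2.72, -0.11, 0.05] [0.0, -0.001, 0.231]
[2.82, -0.1, 0.05] [0.0, -0.001, 0.24]
```

View pics/t4.png

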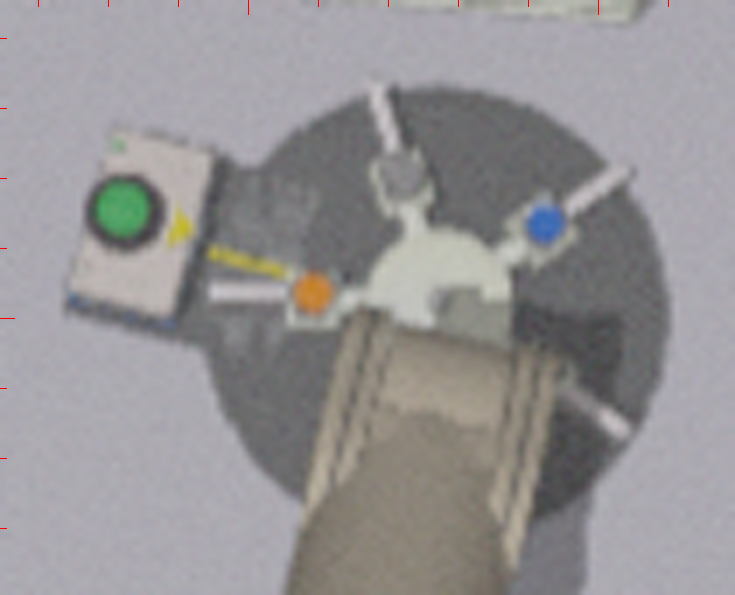

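```bash
cat > ang.py <<'E'
from h import *
import sys
T=lambda x,y:(215+(x+.5)/7-.5,155+(y+.5)/7-.5)
def ang(f,pts,z):
    p=onplane(f,[T(*a) for a in pts],z)[:,:2]-HUB
    return np.degrees(np.arctan2(p[:,1],p[:,0])),np.hypot(*p.T)
E
python3 - <<'E'
from ang import *
f=pickle.load(open("top4.pkl","rb"))
print(ang(f,[(313,292),(403,177),(546,224)],.075))
print(ang(f,[(212,292),(376,88),(628,168),(628,434)],.072)) #blade tips
f=pickle.load(open("top0.pkl","rb"))
print(ang(f,[(123,209)],.083),ang(f,[(180,228)],.062),ang(f,[(210,252),(335,284)],.012))
E
```

```text
(array([ 91.39471475,  19.0064196 , -55.55885676]), array([0.07183498, 0.06894979, 0.07099547]))
(array([  91.15560488,   18.20086024,  -54.81065889, -126.22820996]), array([0.12843969, 0.12321265, 0.12867808, 0.13105603]))
(array([76.96889854]), array([0.18401352])) (array([76.53538419]), array([0.15191477])) (array([76.74708177, 76.69058864]), array([0.13513601, 0.06005824]))
```

Request:
step_arm:
  rows:
    - {"slide": [0.45,-0.1,0.05],"angular": [0,0,0.04],"gripper": 0}
    - {"slide": [0.85,-0.15,0.05],"angular": [0,0,0.075],"gripper": 0}
    - {"slide": [1.25,-0.15,0.05],"angular": [0,0,0.11],"gripper": 0}
    - {"slide": [1.7,-0.15,0.05],"angular": [0,0,0.145],"gripper": 0}
    - {"slide": [2.1,-0.15,0.05],"angular": [0,0,0.18],"gripper": 0}
    - {"slide": [2.3,-0.15,0.05],"angular": [0,0,0.195],"gripper": 0}
    - {"slide": [2.5,-0.15,0.05],"angular": [0,0,0.215],"gripper": 0}
    - {"slide": [2.65,-0.1,0.05],"angular": [0,0,0.225],"gripper": 0}
    - {"slide": [2.75,-0.1,0.05],"angular": [0,0,0.23],"gripper": 0}
    - {"slide": [2.8,-0.1,0.05],"angular": [0,0,0.24],"gripper": 0}

```text
t: 6.95
position: [0.4388, -0.0611, 0.0448]
eef_rot: [3.141, -0.0, 1.02]
wrist_force: [0.2, -1.0, 0.9]
grip_width: 0.0
```

Run:
```python
from h import *
from workcell import arm
g=arm.grab_frame("side");crop(g,200,320,150,260,5.4,"pics/s5.png");pickle.dump(g,open("side5.pkl","wb"))
g=arm.grab_frame("top");crop(g,215,320,155,240,7,"pics/t5.png");pickle.dump(g,open("top5.pkl","wb"))
s=arm.sense();print(s['joints'],s['position'],s['eef_rot'],s['wrist_force'])
rel([tgt(t) for t in (148.5,148,147.5,147,146)],s)
```

```text
[-0.64137638  0.16205995  0.7264828   2.15369261 -0.14071868  0.87111692
 -0.38164217] [ 0.43871052 -0.06097206  0.04478536] [ 3.14158764e+00 -1.43577080e-04  1.01962899e+00] [0.94874885 0.26950069 0.39164811]
[0.06, 0.0, -0.02] [0.0, -0.0, -0.001]
[0.16, -0.01, -0.02] [0.0, -0.0, 0.007]
[0.26, -0.02, -0.02] [0.0, -0.0, 0.016]
[0.37, -0.04, -0.02] [0.0, -0.0, 0.025]
[0.57, -0.06, -0.02] [0.0, -0.0, 0.042]
```

View pics/t5.png

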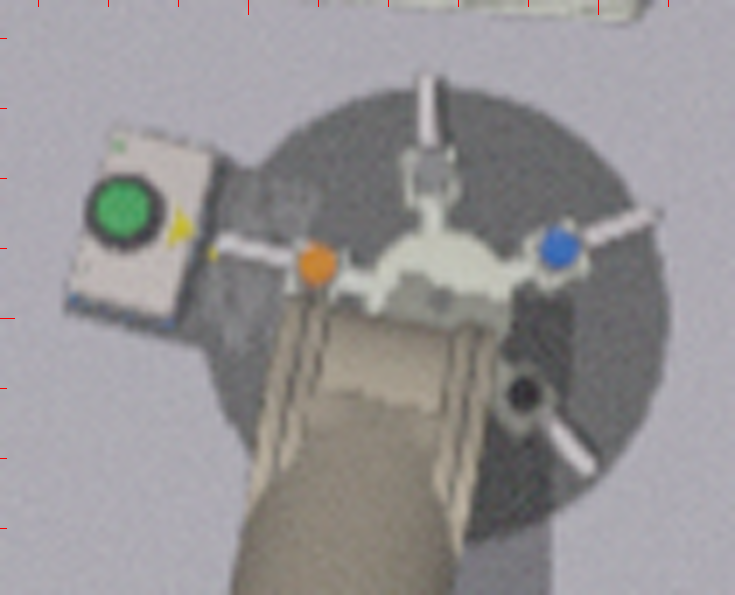

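View pics/s5.png

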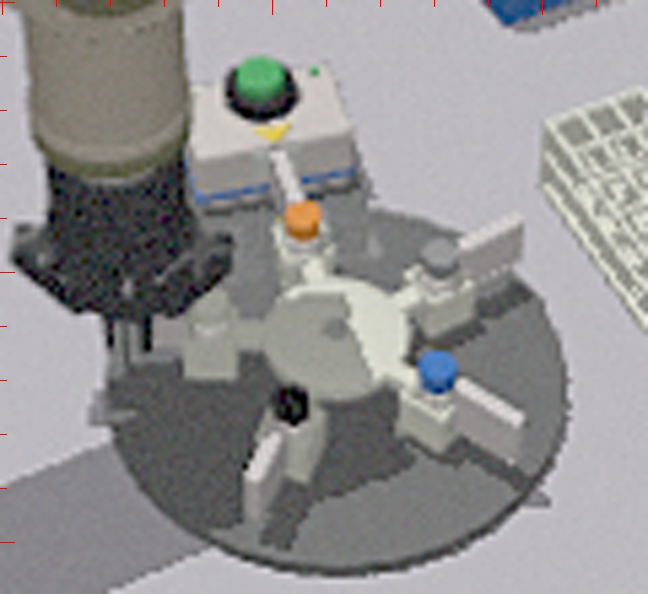

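Run:
```python
from ang import *
f=pickle.load(open("top5.pkl","rb"));g=pickle.load(open("side5.pkl","rb"))
print(ang(f,[(318,264),(430,172),(559,247),(523,393)],.075))
print(ang(f,[(220,241),(427,78),(655,213),(593,468)],.072))
S=lambda x,y:(200+(x+.5)/5.4-.5,150+(y+.5)/5.4-.5)
o=tri(f,T(318,264),g,S(303,217)); print(o)
print(onplane(f,[T(318,264)],.075), onplane(g,[S(303,217)],.075))
# side: arrow, button, caps
def sa(pts,z):
    p=onplane(g,[S(*a) for a in pts],z)[:,:2]-np.array([.5477,-.1071]); return np.degrees(np.arctan2(p[:,1],p[:,0])),np.hypot(*p.T)
print(sa([(303,217),(440,251),(437,366),(291,401)],.075),sa([(272,134)],.062),sa([(261,77)],.083), sa([(335,328)],.053))
t=np.radians(76.7);print(HUB+.072*np.array([np.cos(t),np.sin(t)]))
```

```text
(array([  78.39910068,    6.05360935,  -67.62559113, -140.34228042]), array([0.07079378, 0.06882546, 0.0713541 , 0.07284794]))
(array([  77.96256407,    4.43209168,  -68.06277439, -138.33979804]), array([0.12750153, 0.12397821, 0.12996666, 0.1297532 ]))
[ 0.56194637 -0.03904819  0.07449185]
[[ 0.56223616 -0.03915239  0.075     ]] [[ 0.56133543 -0.03940536  0.075     ]]
(array([  78.61155006,    5.68167327,  -67.81423984, -137.91169938]), array([0.06905425, 0.07145082, 0.07191296, 0.0755037 ])) (array([76.90592512]), array([0.15162254])) (array([76.69700122]), array([0.1804917])) (array([150.90220917]), array([0.00117959]))
[ 0.56456358 -0.03843112]
```

Request:
step_arm:
  rows:
    - {"slide": [0.07,0,0],"angular": [0,0,0],"gripper": 0}
    - {"slide": [0.14,0,0],"angular": [0,0,0.005],"gripper": 0}
    - {"slide": [0.2,0,0],"angular": [0,0,0.01],"gripper": 0}
    - {"slide": [0.2,0,0],"angular": [0,0,0.01],"gripper": 0}
    - {"slide": [-0.3,0,0],"angular": [0,0,0.01],"gripper": 0}
    - {"slide": [-1.5,-0.3,0],"angular": [0,0,0.01],"gripper": 0}
    - {"slide": [-2.5,-0.5,-2],"angular": [0,0,0.01],"gripper": 0}
    - {"slide": [-2.5,-0.5,-6],"angular": [0,0,0.01],"gripper": 0}
    - {"slide": [-2.5,-0.5,-10],"angular": [0,0,0.01],"gripper": 0}
    - {"slide": [-2.5,-0.5,-14],"angular": [0,0,0.01],"gripper": 0}
    - {"slide": [-2.5,-0.5,-14],"angular": [0,0,0.01],"gripper": 0}

```text
t: 8.15
position: [0.4232, -0.0807, 0.1892]
eef_rot: [3.136, -0.006, 1.009]
wrist_force: [0.4, -1.2, -1.1]
grip_width: -0.0001
```

Run:
```python
from h import *
from workcell import arm
g=arm.grab_frame("side");crop(g,200,320,150,260,5.4,"pics/s6.png");pickle.dump(g,open("side6.pkl","wb"))
g=arm.grab_frame("top");crop(g,215,320,155,240,7,"pics/t6.png");pickle.dump(g,open("top6.pkl","wb"))
s=arm.sense();print(s['joints'],s['position'],s['eef_rot'],s['wrist_force'])
rel([(.59,.0705,.16,1.03),(.59,.0705,.11,1.03)],s)
```

```text
[-0.68035472 -0.1479152   0.7187521   2.04153253  0.10230703  1.21186692
 -0.5644631 ] [ 0.42118625 -0.08020726  0.18512615] [ 3.14093764e+00 -2.03339732e-03  1.00926745e+00] [-0.74835788  0.49779732 -0.3311221 ]
[21.74, 6.26, 2.56] [0.001, -0.002, -0.021]
[21.73, 6.26, 7.56] [0.001, -0.002, -0.021]
```

View pics/t6.png

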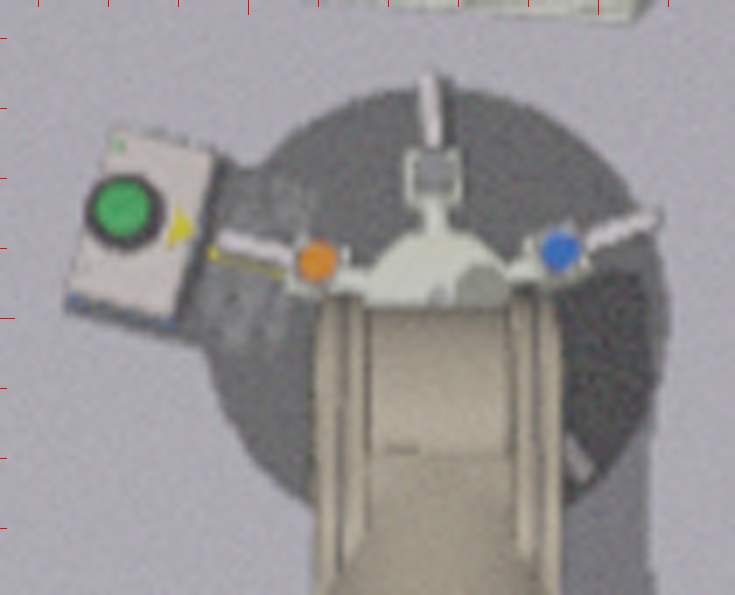

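View pics/s6.png

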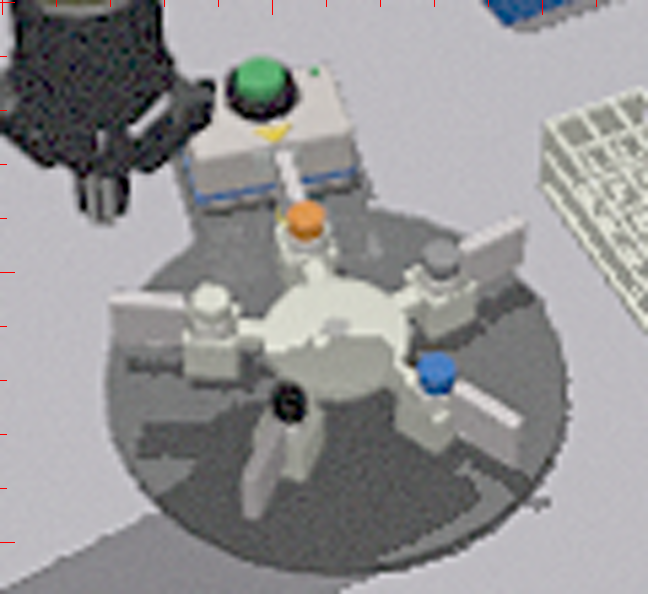

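Run:
```python
from ang import *
from scipy.optimize import least_squares
f0=pickle.load(open("top0.pkl","rb"));g0=pickle.load(open("side0.pkl","rb"))
f=pickle.load(open("top6.pkl","rb"));g=pickle.load(open("side6.pkl","rb"))
S0=lambda x,y:(210+(x+.5)/5.4-.5,150+(y+.5)/5.4-.5)
S=lambda x,y:(200+(x+.5)/5.4-.5,150+(y+.5)/5.4-.5)
def fit(P,k):
    def e(q): 
        a=q[2]+np.radians(72)*np.array(k); return np.r_[q[0]+.072*np.cos(a)-P[:,0],q[1]+.072*np.sin(a)-P[:,1]]
    r=least_squares(e,[.548,-.1085,1.5]);return r.x,np.degrees(r.x[2]),np.abs(r.fun).max()
# order: orange0, grey -1, blue -2, black -3, white -4
A=[("top0",f0,T,[(416,420),(315,310),(388,181),(537,210),(553,357)],[0,-1,-2,-3,-4]),
("top6",f,T,[(318,261),(433,174),(560,250)],[0,-1,-2]),
("side0",g0,S0,[(160,334),(211,230),(355,230),(404,338),(283,398)],[0,-1,-2,-3,-4]),
("side6",g,S,[(306,216),(440,251),(437,370),(289,400),(210,298)],[0,-1,-2,-3,-4])]
for n,F,M,pts,k in A:
    P=onplane(F,[M(*p) for p in pts],.075); x=fit(P,k); print(n,x)
    if 'top' in n: B=onplane(f,[T(123,209)],.083),onplane(f,[T(180,228)],.062)
    else: B=onplane(g,[S(261,77)],.083),onplane(g,[S(272,134)],.062)
    for b in B: d=b[0,:2]-x[0][:2];print(np.degrees(np.arctan2(d[1],d[0])),np.hypot(*d))
p=onplane(f0,[T(210,252),T(335,284)],.012);print(p[0]-p[1])
S_=onplane(g0,[S0(228,210),S0(250,278)],.012);print(S_,np.degrees(np.arctan2(*(S_[0]-S_[1])[[1,0]])))
```

```text
top0 (array([ 0.54616264, -0.10893125,  2.96126842]), np.float64(169.66818261571714), np.float64(0.00089310012085142))
76.44420951354704 0.18485570179295754
75.90288410200147 0.15277129086230026
top6 (array([ 0.54551446, -0.10852311,  1.32916912]), np.float64(76.15578085861), np.float64(0.0019943344613722047))
76.21895294003468 0.18461228559539486
75.62940031649246 0.15253505364677789
side0 (array([ 0.54679968, -0.10792391,  2.95678374]), np.float64(169.41122914318672), np.float64(0.003466321251071519))
76.48026345050994 0.18150196589951545
76.64680985594178 0.15263055822659075
side6 (array([ 0.54641144, -0.10844028,  1.33801727]), np.float64(76.66274225926801), np.float64(0.002561104569845915))
76.39947231389327 0.1820949723737349
76.5501510852607 0.15322285283937043
[0.01715395 0.07309188 0.        ]
[[ 0.57924598  0.02304626  0.012     ]
 [ 0.56526809 -0.0326893   0.012     ]] 75.92119486522854
```

Request:
step_arm:
  rows:
    - {"slide": [4,1.2,0],"angular": [0,0,0],"gripper": 0}
    - {"slide": [8,2.4,0],"angular": [0,0,0],"gripper": 0}
    - {"slide": [12,3.6,0.5],"angular": [0,0,0],"gripper": 0}
    - {"slide": [16,4.8,1],"angular": [0,0,0],"gripper": 0}
    - {"slide": [19,5.6,2],"angular": [0,0,0],"gripper": 0}
    - {"slide": [21.75,6.25,2.5],"angular": [0,0,0],"gripper": 0}
    - {"slide": [21.75,6.25,4],"angular": [0,0,0],"gripper": 0}
    - {"slide": [21.75,6.25,6],"angular": [0,0,0],"gripper": 0}
    - {"slide": [21.75,6.25,7.5],"angular": [0,0,0],"gripper": 0}
    - {"slide": [21.75,6.25,7.5],"angular": [0,0,0],"gripper": 0}
    - {"slide": [21.75,6.25,7.5],"angular": [0,0,0],"gripper": 0}

```text
t: 9.35
position: [0.5896, 0.0705, 0.1096]
eef_rot: [-3.141, 0.001, 1.009]
wrist_force: [0.4, -0.6, -0.5]
grip_width: 0.0
```

Run:
```python
from h import *
from workcell import arm
g=arm.grab_frame("side");crop(g,210,310,130,230,6,"pics/s7.png")
g=arm.grab_frame("top");crop(g,215,320,155,240,7,"pics/t7.png")
s=arm.sense();print(s['position'],s['eef_rot'],s['wrist_force'])
rel([(.5895,.0708,.09,1.01)],s)
```

```text
[0.59033728 0.07092156 0.11066458] [ 3.14083918e+00 -1.00994156e-03  1.00934636e+00] [0.20508968 0.50912243 0.04728401]
[-0.06, -0.07, 2.07] [0.001, -0.001, -0.001]
```

View pics/s7.png

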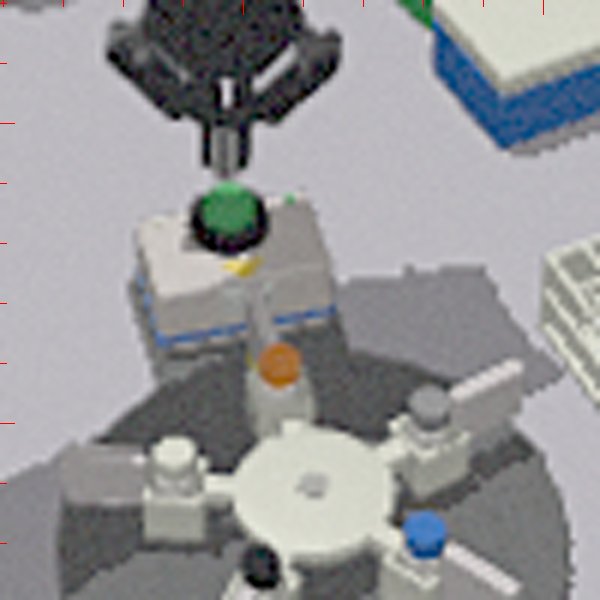

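View pics/t7.png

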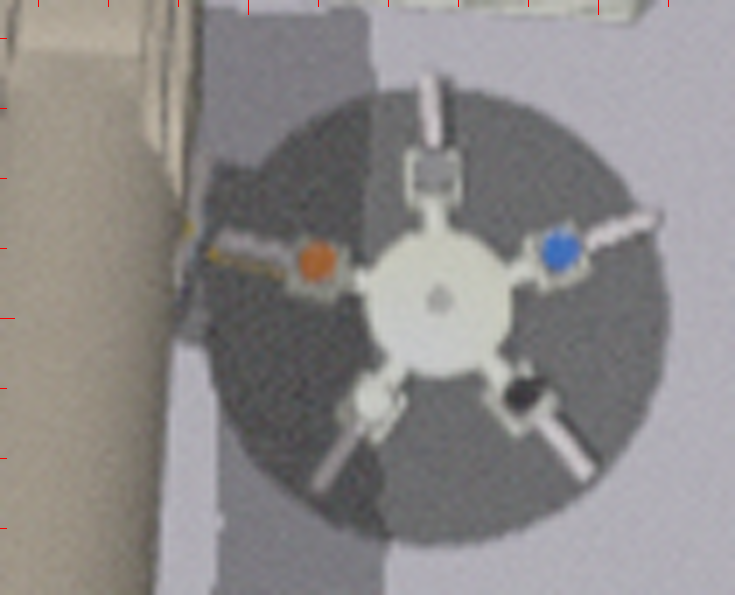

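Request:
step_arm:
  rows:
    - {"slide": [0,-0.05,1],"angular": [0,0,0],"gripper": 0}
    - {"slide": [0,-0.05,2],"angular": [0,0,0],"gripper": 0}
    - {"slide": [0,-0.05,2.5],"angular": [0,0,0],"gripper": 0}
    - {"slide": [0,-0.05,2.8],"angular": [0,0,0],"gripper": 0}
    - {"slide": [0,-0.05,3.1],"angular": [0,0,0],"gripper": 0}
    - {"slide": [0,-0.05,3.1],"angular": [0,0,0],"gripper": 0}
    - {"slide": [0,-0.05,3.1],"angular": [0,0,0],"gripper": 0}

```text
t: 10.15
position: [0.5895, 0.0715, 0.079]
eef_rot: [-3.141, -0.0, 1.01]
wrist_force: [-3.3, 0.7, 4.4]
grip_width: 0.0001
```

Request:
step_arm:
  rows:
    - {"slide": [0,0,0.2],"angular": [0,0,0],"gripper": 0}
    - {"slide": [0,0,0.3],"angular": [0,0,0],"gripper": 0}
    - {"slide": [0,0,0.3],"angular": [0,0,0],"gripper": 0}

```text
t: 10.45
position: [0.5899, 0.0715, 0.0779]
eef_rot: [-3.141, -0.001, 1.01]
wrist_force: [-11.2, -0.3, 23.1]
grip_width: -0.0001
```

Run:
```python
from h import *
from workcell import arm
g=arm.grab_frame("side");crop(g,230,270,140,190,12,"pics/s8.png")
s=arm.sense();print(s['position'],s['wrist_force'],s['ft_torque'])
```

```text
[0.58994288 0.07147617 0.07788417] [-10.88419946   0.11111761  22.83059669] [-0.03672031  2.47377948  0.01781871]
```

View pics/s8.png

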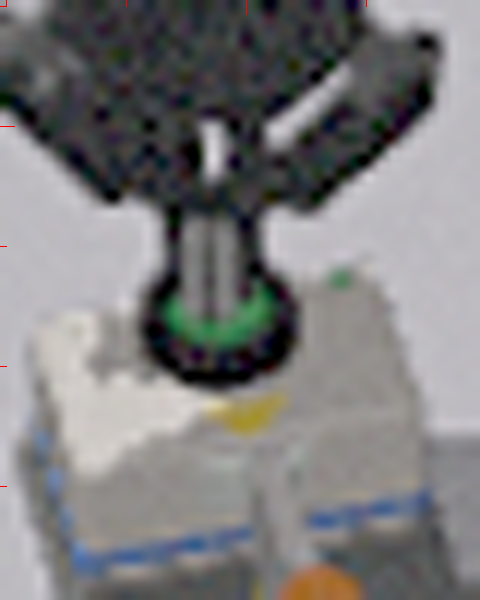

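Request:
step_arm:
  rows:
    - {"slide": [0,0,-0.5],"angular": [0,0,0],"gripper": 0}
    - {"slide": [0,0,-1.5],"angular": [0,0,0],"gripper": 0}
    - {"slide": [0,0,-4],"angular": [0,0,0],"gripper": 0}
    - {"slide": [0,0,-8],"angular": [0,0,0],"gripper": 0}
    - {"slide": [0,0,-12],"angular": [0,0,0],"gripper": 0}
    - {"slide": [-4,-3,-15],"angular": [0,0,0],"gripper": 0}
    - {"slide": [-8,-6,-15],"angular": [0,0,0],"gripper": 0}
    - {"slide": [-12,-9,-15],"angular": [0,0,0],"gripper": 0}
    - {"slide": [-12,-9,-15],"angular": [0,0,0],"gripper": 0}
    - {"slide": [-12,-9,-15],"angular": [0,0,0],"gripper": 0}

```text
t: 11.5
position: [0.449, 0.0176, 0.2267]
eef_rot: [-3.141, -0.004, 1.009]
wrist_force: [1.0, 0.8, 0.4]
grip_width: -0.0004
```

Run:
```python
from h import *
from workcell import arm
g=arm.grab_frame("side");cv2.imwrite("pics/s9.png",brighten(g["pixels"]));crop(g,200,320,150,260,5.4,"pics/s9c.png")
g=arm.grab_frame("top");crop(g,215,320,155,240,7,"pics/t9.png")
s=arm.sense();print(s['position'],s['wrist_force'],s['dq'].max())
```

```text
[0.45043263 0.01828683 0.2262428 ] [0.15462332 0.38974141 0.15732342] 0.03871901310119275
```

View pics/s9.png

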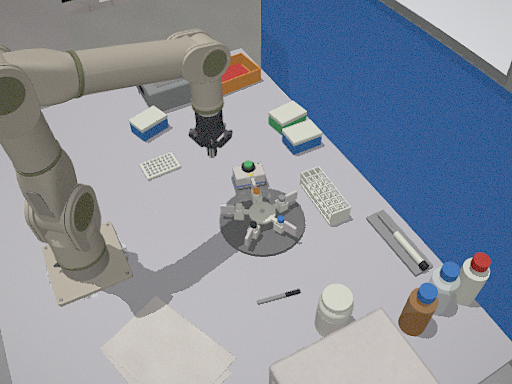

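View pics/s9c.png

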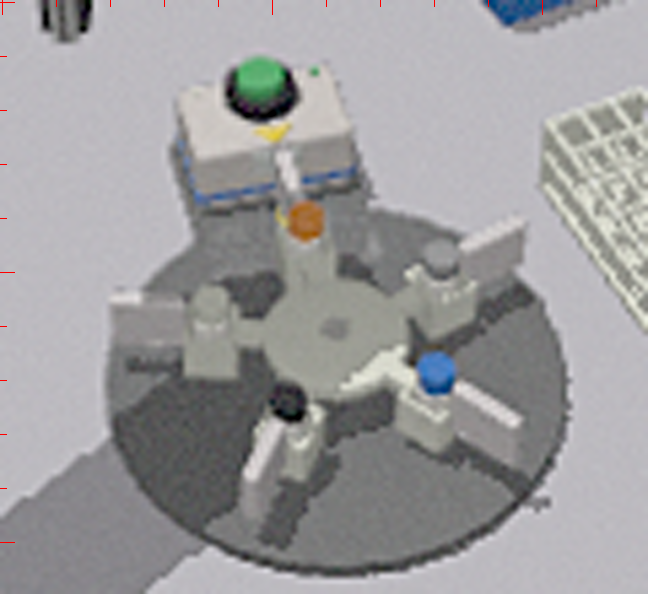

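View pics/t9.png

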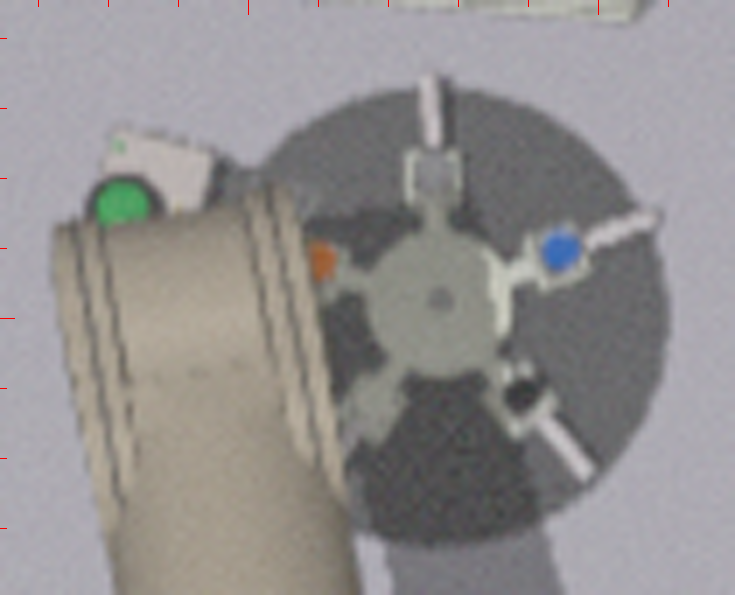

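Run:
```python
from h import *
from workcell import arm
f=pickle.load(open("top0.pkl","rb"))
for u,v in [(232,184),(232,185),(233,184),(233,185),(231,184)]:
    n=undist(f,[(u,v)])[0];d=f["depth"][v,u];print(d,(f["pose"]@np.r_[n*d,d,1])[:3])
for u,v in [(238,192),(241,181)]:
    n=undist(f,[(u,v)])[0];d=f["depth"][v,u];print('reader top',d,(f["pose"]@np.r_[n*d,d,1])[:3])
g=arm.grab_frame("side");crop(g,230,270,140,190,12,"pics/s10.png")
```

```text
1.7244984 [0.58942862 0.07091616 0.0920364 ]
1.7361976 [0.5878028  0.07142587 0.07985605]
1.734606 [0.59144884 0.0675117  0.0821438 ]
1.7321731 [0.58712859 0.06729913 0.08384089]
1.7368493 [0.59170452 0.07548314 0.0798777 ]
reader top 1.7475803 [0.56326373 0.0476409  0.0639835 ]
reader top 1.753995 [0.60756911 0.03700989 0.06546457]
```

View pics/s10.png

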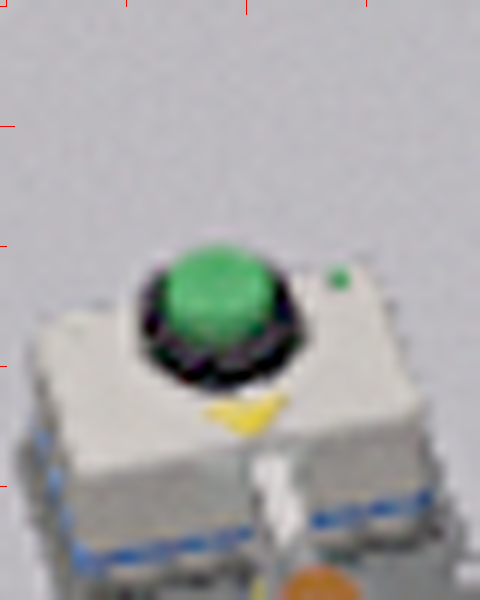

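Run:
```python
from workcell import arm
print(arm.sense()['t'],arm.job_done())
```

```text
the job is handed in; nothing more can be done
11.65 None
```

I turned the carousel clockwise about 93°, pushing on the blade next to the white vial. I then backed off, pressed the green button to its stop, let it up, and handed in at t = 11.65 s. The hand-in reports no verdict.

**Vial position:** Measured before the press, the orange vial's direction from the axis agreed with the reader's direction within about 0.5° in both cameras, under 1 mm at the vial. My hub estimates from the text point, the cap fits and the two cameras differed by about 2 mm. After the press, the side view shows the orange cap in the same place. The arm hid part of it in the top view.

**Button press:** The upward force was 4.4 N with the fingertip at z = 79 mm and rose to 23 N at 77.9 mm, so the button met a hard stop. I measured the top of the unpressed button at about 82–84 mm. That gives roughly 4–6 mm of travel, which alone does not prove the full 6 mm; I judged it fully down from the stop and the picture. A sideways force of 11 N also showed on the wrist at the stop. The side view at the end shows the button up again.

**Final state:** All five vials look seated, the bystanders look unmoved in the side view (by eye, not measured), and the arm is clear with wrist force near 0.

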